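Prop the transilluminator's viewing cover at 45 degrees

ROBOT

A 6-joint arm with a two-finger parallel gripper is mounted at the origin on a cart in front of the work surface, level with it; the furniture and walls round the work are solid. World frame = base frame: x ahead of the robot, y to its left, z up, the work surface at z = 0. Lengths are in m, angles in rad, forces in N, time in s.
With the tool pointing down it reaches from about 0.35 to 0.975 m from the base axis. Payload 4.9 kg.
Tool frame: the origin (TCP) lies midway between the tips of the shut fingers; the grasp point (between the pads) lies behind it (manip.grasp_offset is the y of the grasp point in the tool frame, in m); y points along the fingers, z is the direction in which the jaws open and shut, and the axes are right-handed (so a half turn about y gives the same grasp; the last joint's range is limited). The gripper opens to 85 mm and grips with 20 to 120 N. Pads are 22 mm wide; open, the fingers measure 114 mm over their backs; the gripper's body (76 mm by 85 mm) begins 54 mm behind the grasp point. The pads swing forward as they close: fully open they stand 13 mm farther back than shut.
Start: joints at [-1.433, 0.053, 1.613, -0, 1.476, -0.119], TCP at [0.159, -0.604, 0.231] pointing down, gripper open.
Joint ranges: [-3.01, 3.01], [-1.01, 2.22], [0.06, 2.58], [-1.02, 4.17], [0.09, 2.62], [-3.14, 3.14]. Speed limits (rad/s): [2.57, 2.57, 3.14, 3.14, 3.14, 3.14].

INTERFACE

Orientations are given as a unit quaternion [w, x, y, z].
In Python, from plant import manip gives the robot as it stands. The module is installed in compiled form; this text tells all that it offers.
- The arm moves only by the shell command python3 -m jog 'ROWS'. ROWS is a JSON object of lists of equal length, an entry for each row: "offset": the shift along the world's x, y, z in units of 50 mm (1.0 is 50 mm), a list of three; "angular": the turn, a rotation vector about the world's x, y, z in units of 6 degrees (1.0 is 6 degrees), a list of three; "jaw": the finger opening in mm, from 0 to 85.4. In form: {"offset": [[tx, ty, tz], ...], "angular": [[ax, ay, az], ...], "jaw": [jaw, ...]}. A call has 1 to 12 rows; each row shifts and turns the commanded pose from where the row before left it; what a row does not reach is not made up. A row lasts 1/10 s, in which the tool goes at most 50 mm and 8.59 degrees, less where a joint would pass 70% of its speed; a pose out of reach is approached as far as the arm can. A call is refused whole if a number of a shift passes 1 or a number of a turn 1, either way. A call with a gripper value outside its range is refused whole. The fingers move at their own pace and stop on an object; the grip force is fixed at half the most. Time passes only in rows, so rows that do not move let the fingers close. It gives the time, the measured TCP pose, the force and the opening at its end, in the units of the state.
- manip.state(): the state, without advancing time (a new reading comes with each control period).
- manip.grab_frame(name): name is "side" or "top"; returns the picture (400x640x3 uint8, blue, green, red); there is no depth.
- manip.camera_model(name): a dict with "fx", "fy", "cx", "cy" (pixels), "rvec" (rotation vector, rad) and "tvec" (3), from world to camera coordinates, as OpenCV has them. Camera axes: x right, y down, z forward; pixel columns grow to the right and rows downward; lengths in m; the calibration is good to about 2 mm. A picture is of the moment at which its call begins. camera_model takes no time and is no camera call.
- manip.job_done(): hands the job in, once; it reports no verdict.
The state is a dict: "time": time; "joint_pos": joint angles; "joint_vel": joint speeds; "joint_efforts": joint torques, N m; "tool_pos": TCP position; "tool_rot": TCP orientation; "contact_force": force on the tool from outside, world axes, zero at the start; "ft_torque": the same for the moment, N m; "gripper_width": opening from 0.0 (shut) to 1.0 (fully open).
Only numpy, scipy, OpenCV 4.12 (cv2) and the standard library are available. Lean on these libraries where they do the work, as an engineer would, in place of code of your own. Each camera call takes 0.05 s, during which the arm holds its last target.

TASK

On the bench stand two small instruments with hinged tops. On the wider one, the transilluminator with the framed see-through cover, raise the cover by its front handle until it stands at about 45 degrees, half-way between lying flat and upright, and let go so that it stays there. Leave the lid of the small block heater shut.

Things in the scene. Friction and masses are not known exactly. Their poses are not given: they have to be found in the camera images.
- cover (a joint): Angle of the transilluminator's cover (rad): 0 lying flat on its housing, grows as its front edge rises, 0.785 at 45 degrees, 1.57 upright, stop at 1.9; it may start a few degrees open. The hinge is stiff: the cover moves under some 5 N at the handle and stays at any angle where it is let go.
- cover_handle (a point): Centre of the cover's handle: a plain metal bar, diameter 14, 36 mm long between free flat ends, parallel to the hinge, on a 16 mm wide neck, 25 mm ahead of the cover's front edge; 80 mm above the worktop when closed. Pinched end to end from above, it turns between the fingers as the cover rises. Axes are the cover's: y along hinge and bar, x from handle to hinge, z out of its top.
- cover_hinge (a point): Middle of the cover's hinge line, at the rear top edge of the fixed white housing (150 deep x 210 wide x 60 high mm), 60 mm above the worktop; y along the hinge, x away from the front. The cover is a grey frame 140 x 204 x 14 mm with an amber window. Closed, the handle lies 165 mm ahead of this line and 20 mm above it, and moves on a circle about it.
- heater_lid (a joint): Angle of the lid of the other instrument, the small block heater (white housing 120 deep x 115 wide x 60 high mm, solid grey lid with a bright metal plate, same kind of handle): 0 shut, grows as it opens. It starts shut and is to stay so.

How it is judged:
By the outcome, as a careful person would: the job done as asked, in the order asked, and still so for the second after the job is handed in, with the robot touching nothing.
It also fails if it takes over 32 s, if anything falls off the work surface, if the arm or the gripper's body presses on something with over 40 N, if the wrist force passes 120 N, or if a joint passes its speed limit or range.

## Working session

There is one attempt and no reset: what is moved stays moved. The work goes in short steps, Python scripts to look and compute and a shell command to move; the robot and the scene stay as the last step left them, time stands still between calls to the robot, and variables do not carry over. Pictures are saved under pics/ and viewed, and the job is handed in when it is done.

```bash
mkdir -p pics; python3 - <<'E'
from plant import manip
import cv2
for n in("side","top"):
    cv2.imwrite(f"pics/{n}0.png",manip.grab_frame(n)); print(manip.camera_model(n))
print(manip.state(), manip.grasp_offset)
E
```

```text
{'fx': 387.22271102890636, 'fy': 387.22271102890636, 'cx': 321.02031684006585, 'cy': 202.77266348460037, 'rvec': array([ 2.20033718, -0.17232916,  0.08428634]), 'tvec': array([-0.51858589,  0.00391331,  0.99706481])}
{'fx': 480.257874181905, 'fy': 480.257874181905, 'cx': 317.48134031920574, 'cy': 204.00621002641483, 'rvec': array([ 2.17684306, -2.20047578,  0.10132027]), 'tvec': array([-0.195941  ,  0.51612842,  1.04346698])}
{'time': 0.1, 'joint_pos': array([-1.43300003e+00,  5.32974163e-02,  1.61416195e+00, -2.38598993e-05,
        1.47600995e+00, -1.18978949e-01]), 'joint_vel': array([-0.00142241, -0.00056801, -0.00259791,  0.00021291, -0.00019974,
       -0.00101987]), 'joint_efforts': array([ 1.22586193e-04, -3.94906068e+01, -3.71362352e+01, -9.91169395e-05,
        3.94961433e-03,  1.93906821e-06]), 'tool_pos': array([ 0.15865469, -0.60393909,  0.23017874]), 'tool_rot': array([ 0.09052068, -0.09054996,  0.70195001, -0.70062322]), 'contact_force': array([ 0.04450335,  0.67137741, -0.03823579]), 'ft_torque': array([ 0.00104264,  0.02864027, -0.05261459]), 'gripper_width': 0.9973347654476691} -0.0187
```

View pics/side0.png

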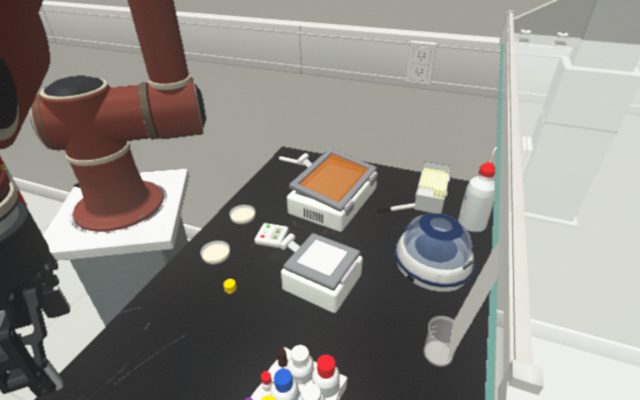

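View pics/top0.png

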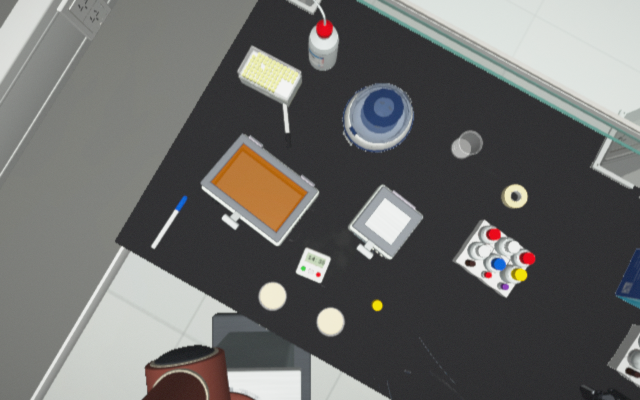

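The amber-windowed transilluminator is at top (260,190), with its handle at about (231,221). In the side view the handle is at about (303,160), close to the pen. I'll enlarge both.

```bash
python3 - <<'E'
import cv2
a=cv2.imread("pics/side0.png")[140:240,270:390];cv2.imwrite("pics/s0c.png",cv2.resize(a,None,fx=6,fy=6,interpolation=cv2.INTER_CUBIC)[:600])
a=cv2.imread("pics/top0.png")[125:250,190:330];cv2.imwrite("pics/t0c.png",cv2.resize(a,None,fx=4.8,fy=4.8,interpolation=cv2.INTER_CUBIC))
E
```

```text
(no output)
```

View pics/s0c.png

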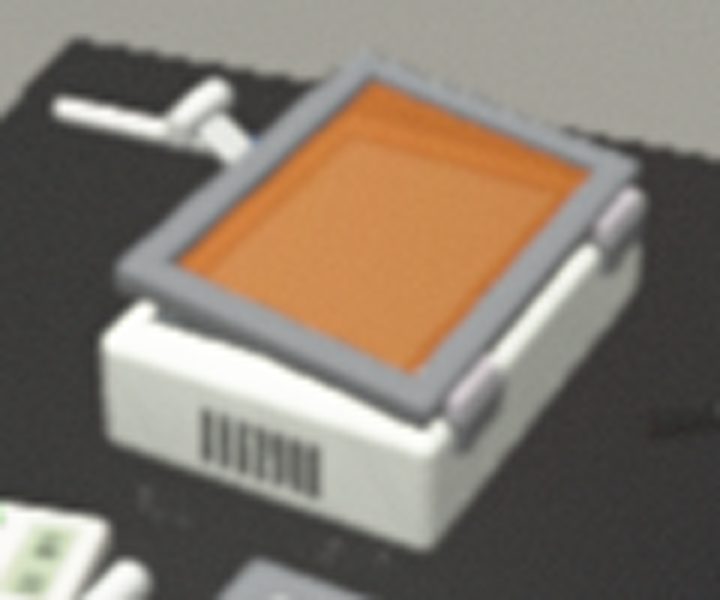

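View pics/t0c.png

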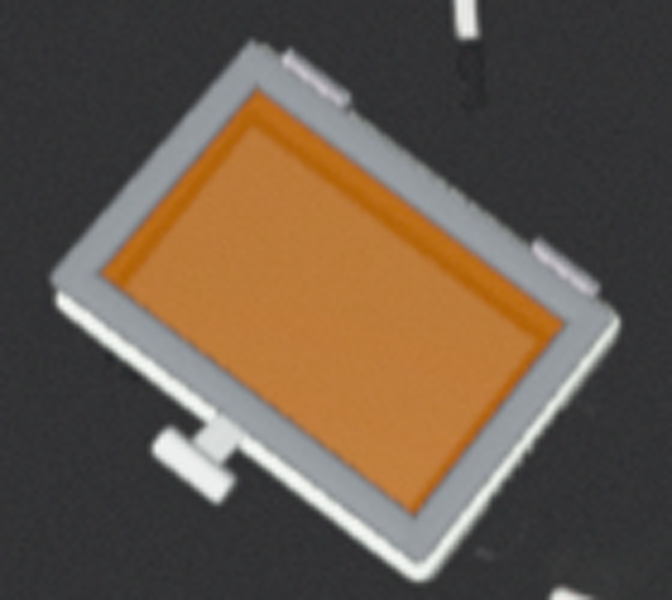

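The cover is slightly ajar. The bar centre is at about side (303.0,158.3) and top (230.4,221.9). The hinge knuckles are at top (255.8,141.3) and (307.9,180.8), and at side (373.3,178) and (348.7,207.2).

```bash
cat > h.py <<'E'
import numpy as np,cv2
from plant import manip
def cam(n):
    m=manip.camera_model(n);K=np.array([[m['fx'],0,m['cx']],[0,m['fy'],m['cy']],[0,0,1]]);return K,m['rvec'],m['tvec']
def proj(n,X):
    K,r,t=cam(n);return cv2.projectPoints(np.array(X,float).reshape(-1,3),r,t,K,None)[0].reshape(-1,2)
def tri(s,t):
    P=[]
    for n in("side","top"):
        K,r,tv=cam(n);P.append(K@np.c_[cv2.Rodrigues(r)[0],tv])
    X=cv2.triangulatePoints(P[0],P[1],np.array(s,float).reshape(2,1),np.array(t,float).reshape(2,1)).ravel();X=X[:3]/X[3]
    return X,np.linalg.norm(proj("side",X)[0]-s),np.linalg.norm(proj("top",X)[0]-t)
E
python3 - <<'E'
from h import *
c=lambda p:(270+p[0]/6,140+p[1]/6)
d=lambda p:(190+p[0]/4.8,125+p[1]/4.8)
for n,s,t in[("handle",(198,110),(194,465)),("endL",(218,88),(163,440)),("endR",(180,130),(226,490)),("kL",(620,228),(316,78)),("kR",(472,403),(566,268)),
 ("cFL",(368,55),(57,280)),("cFR",(120,270),(57,280)),("cornerRearRight",(425,415),(615,320)),("coverrearleft",(635,165),(255,45)),("frontleft",(368,58),(57,280))]:
    print(n,tri(c(s),d(t)))
from scipy.spatial.transform import Rotation as R
q=manip.state()['tool_rot'];print(R.from_quat(q,scalar_first=True).as_matrix().round(3))
E
```

```text
handle (array([ 0.47392636, -0.02305756,  0.10547581]), np.float64(0.6591329704840211), np.float64(0.5312510830269523))
endL (array([ 0.48432663, -0.01038931,  0.1080505 ]), np.float64(0.5369047423329303), np.float64(0.4379339580005141))
endR (array([ 0.46385088, -0.03646189,  0.1044271 ]), np.float64(1.045448420780212), np.float64(0.8328442449577497))
kL (array([ 0.64862357, -0.06948652,  0.05856226]), np.float64(0.1930319652564846), np.float64(0.14893328566354502))
kR (array([ 0.56103128, -0.18094757,  0.05898394]), np.float64(0.09199151067901437), np.float64(0.06391613603384057))
cFL (array([0.55599992, 0.03832768, 0.09132328]), np.float64(1.1723005975920642), np.float64(0.9925852672528228))
cFR (array([ 0.51963515,  0.06149327, -0.01713777]), np.float64(26.486326232828524), np.float64(20.705655194932923))
cornerRearRight (array([ 0.53685371, -0.20248479,  0.07219263]), np.float64(0.44918608844066094), np.float64(0.3067401855792821))
coverrearleft (array([ 0.66067072, -0.04421728,  0.07343194]), np.float64(0.2752085191675166), np.float64(0.21824663892560192))
frontleft (array([0.5561683 , 0.03872633, 0.08958329]), np.float64(1.1440506027332245), np.float64(0.9681928171978526))
[[-0.967 -0.     0.254]
 [-0.254  0.002 -0.967]
 [-0.    -1.    -0.002]]
```

The triangulated geometry fits the description. The hinge middle is at (0.605,-0.125,0.059) with direction (0.618,0.786), and the handle is at (0.474,-0.023,0.105), so the cover starts about 9° open. I'm moving above the handle and turning +127° so the jaws open along the bar.

```bash
python3 -m jog '{"offset":[[0.287,0.528,0.1],[0.287,0.528,0.1],[0.287,0.528,0.1],[0.287,0.528,0.1],[0.287,0.528,0],[0.287,0.528,0],[0.287,0.528,0],[0.287,0.528,0],[0.287,0.528,0],[0.287,0.528,0],[0.287,0.528,0],[0.287,0.528,0]],"angular":[[0,0,0.963],[0,0,0.963],[0,0,0.963],[0,0,0.963],[0,0,0.963],[0,0,0.963],[0,0,0.963],[0,0,0.963],[0,0,0.963],[0,0,0.963],[0,0,0.963],[0,0,0.963]],"jaw":[85,85,85,85,85,85,85,85,85,85,85,85]}'
```

```text
time: 1.3
tool_pos: [0.3312, -0.2864, 0.2508]
tool_rot: [0.474, -0.474, 0.525, -0.524]
contact_force: [0.7, -0.5, 0.6]
gripper_width: 0.995
```

```bash
python3 -m jog '{"offset":[[0.287,0.528,0],[0.287,0.528,0],[0.287,0.528,0],[0.287,0.528,0],[0.287,0.528,0],[0.287,0.528,0],[0.287,0.528,0],[0.287,0.528,0],[0.287,0.528,0],[0.287,0.528,0],[0,0,-0.5],[0,0,-0.4]],"angular":[[0,0,0.963],[0,0,0.963],[0,0,0.963],[0,0,0.963],[0,0,0.963],[0,0,0.963],[0,0,0.963],[0,0,0.963],[0,0,0.963],[0,0,0.963],[0,0,0],[0,0,0]],"jaw":[85,85,85,85,85,85,85,85,85,85,85,85]}'; python3 - <<'E'
from h import *
from scipy.spatial.transform import Rotation as R
s=manip.state();print(s['tool_pos'],s['joint_pos'].round(2),R.from_quat(s['tool_rot'],scalar_first=True).as_matrix().round(3))
for n,(x,y) in(("side",(210,80)),("top",(150,130))):
    f=manip.grab_frame(n);cv2.imwrite(f"pics/{n}1.png",cv2.resize(f[y:y+150,x:x+190],None,fx=4,fy=4,interpolation=cv2.INTER_CUBIC))
E
```

```text
time: 2.5
tool_pos: [0.4746, -0.0227, 0.2054]
tool_rot: [-0.668, 0.669, -0.231, 0.23]
contact_force: [-0.3, -0.3, 0.1]
gripper_width: 0.998
[ 0.47458354 -0.02271576  0.20538945] [-0.2  -0.3   1.98 -0.    1.46 -1.11] [[ 0.788 -0.     0.616]
 [-0.616 -0.     0.788]
 [-0.    -1.    -0.   ]]
```

View pics/side1.png

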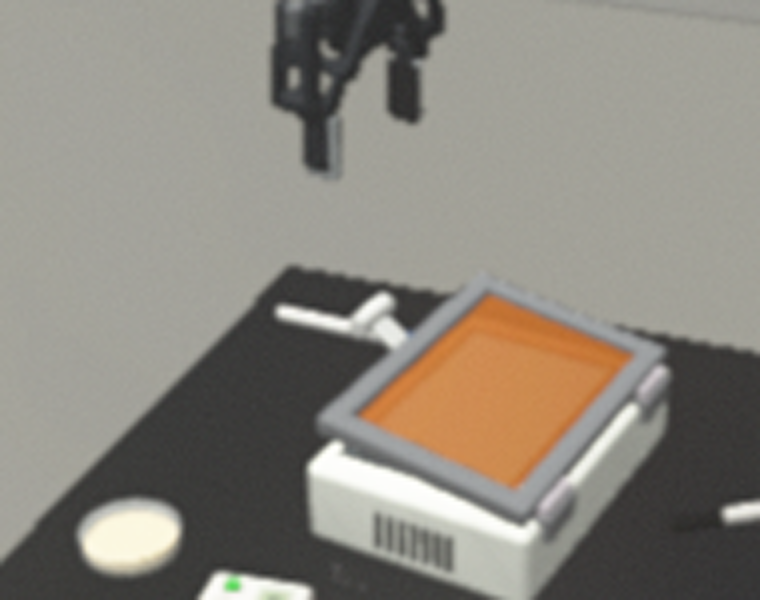

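View pics/top1.png

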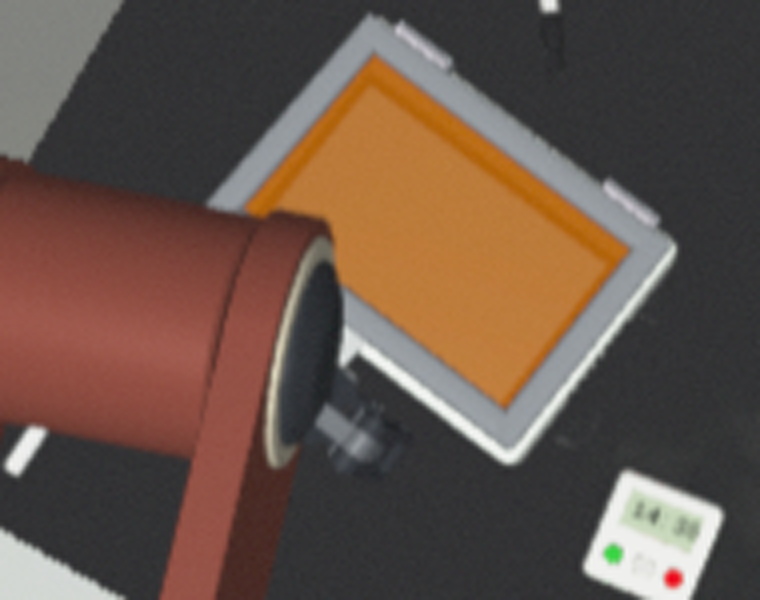

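The open fingers hang above the bar. The handle is at side crop (372,313), where it was before, and the top view of it is blocked by the wrist. Next I descend to TCP z ≈ 0.085 and watch the force.

```bash
python3 -m jog '{"offset":[[0,0,-0.6],[0,0,-0.6],[0,0,-0.5],[0,0,-0.4],[0,0,-0.3],[0,0,0]],"angular":[[0,0,0],[0,0,0],[0,0,0],[0,0,0],[0,0,0],[0,0,0]],"jaw":[85,85,85,85,85,85]}'; python3 - <<'E'
from h import *
n,(x,y)="side",(210,80)
f=manip.grab_frame(n);cv2.imwrite(f"pics/{n}2.png",cv2.resize(f[y:y+150,x:x+190],None,fx=4,fy=4,interpolation=cv2.INTER_CUBIC))
E
```

```text
time: 3.2
tool_pos: [0.473, -0.0236, 0.0847]
tool_rot: [-0.668, 0.668, -0.233, 0.23]
contact_force: [-0.2, -0.1, -1.0]
gripper_width: 0.996
```

View pics/side2.png

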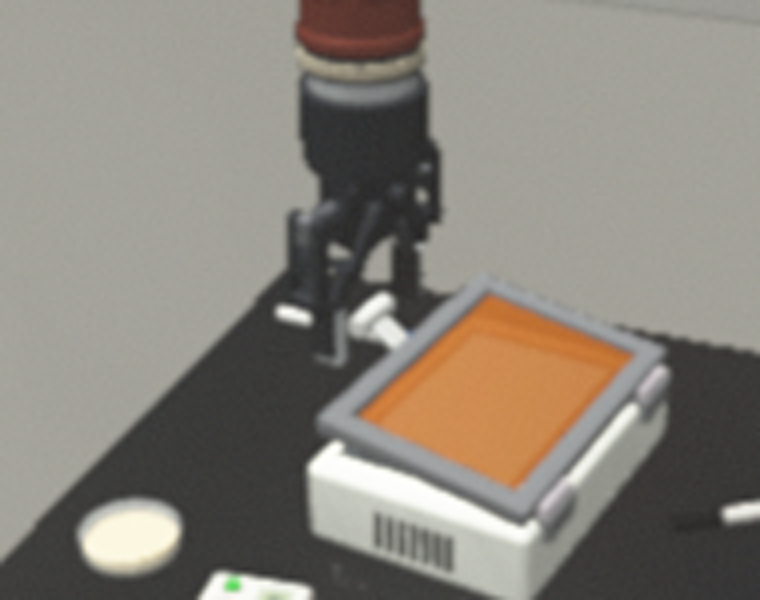

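The fingers straddle the bar: near pad at (335,335), bar at (372,313). Closing.

```bash
python3 -m jog '{"offset":[[0,0,0],[0,0,0],[0,0,0],[0,0,0],[0,0,0],[0,0,0],[0,0,0],[0,0,0],[0,0,0],[0,0,0]],"angular":[[0,0,0],[0,0,0],[0,0,0],[0,0,0],[0,0,0],[0,0,0],[0,0,0],[0,0,0],[0,0,0],[0,0,0]],"jaw":[20,20,20,20,20,20,20,20,20,20]}'; python3 - <<'E'
from h import *
n,(x,y)="side",(210,80)
f=manip.grab_frame(n);cv2.imwrite(f"pics/{n}3.png",cv2.resize(f[y:y+150,x:x+190],None,fx=4,fy=4,interpolation=cv2.INTER_CUBIC))
E
```

```text
time: 4.25
tool_pos: [0.4754, -0.0232, 0.0871]
tool_rot: [0.669, -0.668, 0.231, -0.232]
contact_force: [2.8, 5.1, 3.8]
gripper_width: 0.407
```

View pics/side3.png

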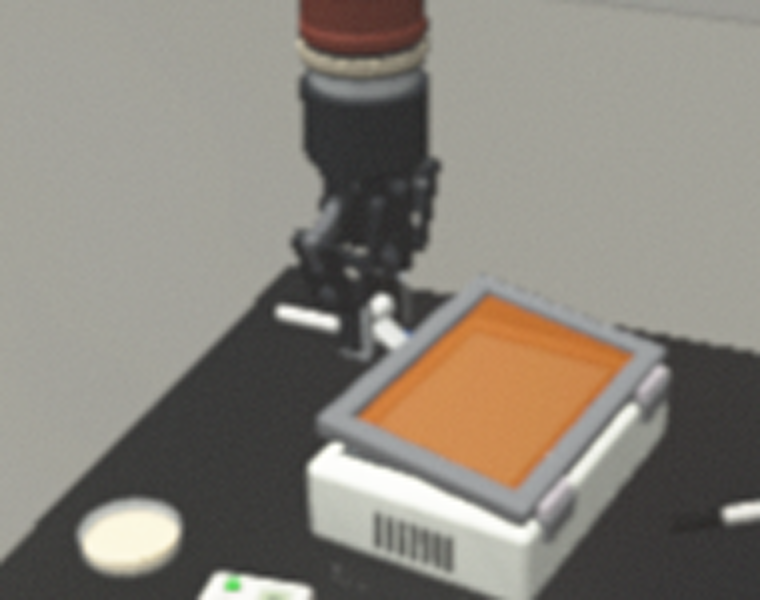

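Gripped at about 35 mm opening, with no large force. I'll work out the arc steps next.

```bash
python3 - <<'E'
import numpy as np
p=np.radians(np.linspace(14.9,51.9,13));R=.1662
for a,b in zip(p,p[1:]):
    h=R*(np.cos(a)-np.cos(b))/.05;z=R*(np.sin(b)-np.sin(a))/.05
    print(round(.786*h,3),round(-.618*h,3),round(z,3))
E
```

```text
0.04 -0.031 0.172
0.047 -0.037 0.169
0.054 -0.042 0.165
0.061 -0.048 0.161
0.068 -0.053 0.157
0.074 -0.058 0.152
0.081 -0.063 0.147
0.087 -0.068 0.141
0.092 -0.073 0.135
0.098 -0.077 0.128
0.103 -0.081 0.121
0.108 -0.085 0.114
```

```bash
python3 -m jog '{"offset":[[0.04,-0.031,0.172],[0.047,-0.037,0.169],[0.054,-0.042,0.165],[0.061,-0.048,0.161],[0.068,-0.053,0.157],[0.074,-0.058,0.152],[0,0,0]],"angular":[[0,0,0],[0,0,0],[0,0,0],[0,0,0],[0,0,0],[0,0,0],[0,0,0]],"jaw":[20,20,20,20,20,20,20]}'; python3 - <<'E'
from h import *
n,(x,y)="side",(210,80)
f=manip.grab_frame(n);cv2.imwrite(f"pics/{n}4.png",cv2.resize(f[y:y+150,x:x+190],None,fx=4,fy=4,interpolation=cv2.INTER_CUBIC))
E
```

```text
time: 5.0
tool_pos: [0.4918, -0.036, 0.1338]
tool_rot: [0.669, -0.667, 0.232, -0.231]
contact_force: [7.4, 5.2, -4.6]
gripper_width: 0.403
```

View pics/side4.png

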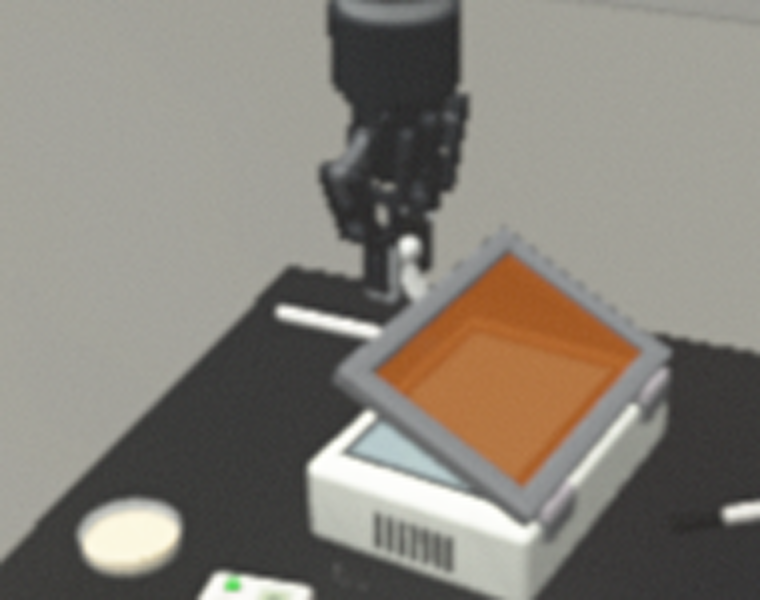

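The cover is rising with the grip (bar at crop (408,245)) and the forces are small. Now the rest of the arc.

```bash
python3 -m jog '{"offset":[[0.081,-0.063,0.147],[0.087,-0.068,0.141],[0.092,-0.073,0.135],[0.098,-0.077,0.128],[0.103,-0.081,0.121],[0.108,-0.085,0.114],[0,0,0],[0,0,0]],"angular":[[0,0,0],[0,0,0],[0,0,0],[0,0,0],[0,0,0],[0,0,0],[0,0,0],[0,0,0]],"jaw":[20,20,20,20,20,20,20,20]}'; python3 - <<'E'
from h import *
for n,(x,y) in(("side",(250,80)),("top",(170,120))):
    f=manip.grab_frame(n);cv2.imwrite(f"pics/{n}5.png",cv2.resize(f[y:y+140,x:x+180],None,fx=4.2,fy=4.2,interpolation=cv2.INTER_CUBIC))
E
```

```text
time: 5.85
tool_pos: [0.5194, -0.0577, 0.1719]
tool_rot: [0.669, -0.667, 0.233, -0.23]
contact_force: [5.4, 6.0, -5.7]
gripper_width: 0.402
```

View pics/side5.png

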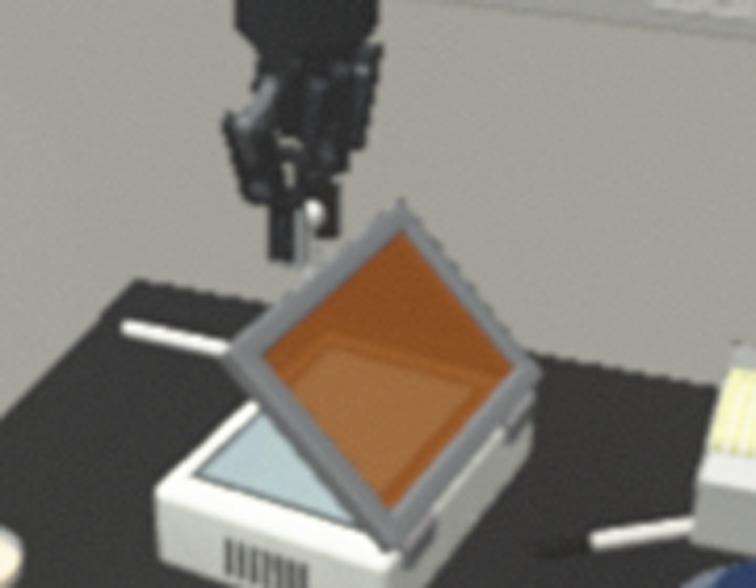

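View pics/top5.png

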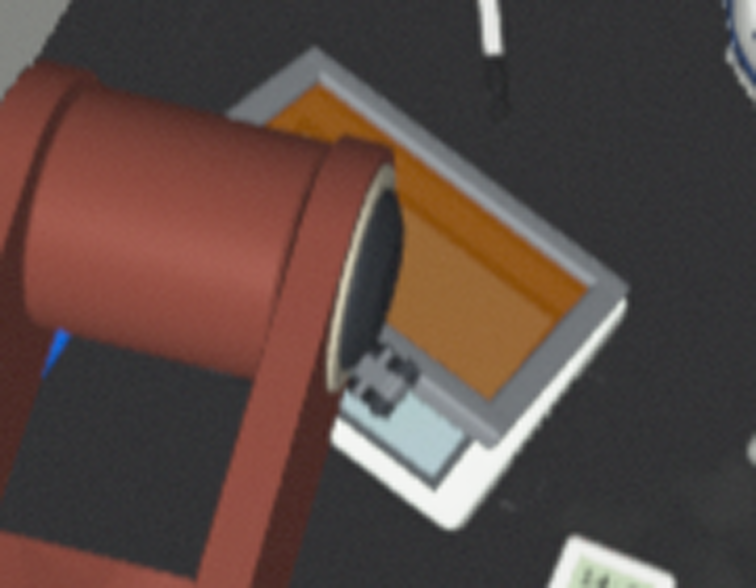

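The cover is near 45°. Its front-right corner is at side crop (230,350) and top crop (494,440), and the window's right edge is visible in both views. From these I'll measure the angle.

```bash
python3 - <<'E'
from h import *
k=4.2
s=lambda p:(250+p[0]/k,80+p[1]/k)
t=lambda p:(170+p[0]/k,120+p[1]/k)
H=np.array([.605,-.125,.06]);fx=np.array([-.786,.618,0])
P={}
for n,a,b in[("wFR",(263,355),(489,399)),("wRR",(388,508),(588,290)),("FR",(232,350),(490,440)),("RR",(405,545),(627,290))]:
    X,e1,e2=tri(s(a),t(b));P[n]=X;print(n,X.round(4),e1.round(2),e2.round(2))
for a,b in(("wFR","wRR"),("FR","RR")):
    d=P[a]-P[b];print(np.degrees(np.arctan2(d[2],d@fx)),np.linalg.norm(d), d@np.array([.618,.786,0]))
g=manip.state()['tool_pos']+[0,0,.0187]-H
print("handle ang",np.degrees(np.arctan2(g[2],g@fx))-6.9,np.hypot(g[2],g@fx))
E
```

```text
wFR [ 0.4836 -0.1393  0.1548] 0.49 0.36
wRR [ 0.5423 -0.1855  0.0817] 0.97 0.67
FR [ 0.4656 -0.1399  0.1598] 1.24 0.92
RR [ 0.545  -0.2054  0.0713] 2.19 1.5
44.359544637469796 0.1045163426360572 2.7781136421878294e-05
40.68986778991369 0.13573995919002552 0.002396639653954792
handle ang 43.266820091044615 0.16999907201501188
```

The estimates are 43 to 44.4°. I'll nudge it up about 1°, release, and watch the forces.

```bash
python3 -m jog '{"offset":[[0.04,-0.03,0.04],[0,0,0],[0,0,0],[0,0,0],[0,0,0],[0,0,0],[0,0,0],[0,0,0],[0,0,0],[0,0,0]],"angular":[[0,0,0],[0,0,0],[0,0,0],[0,0,0],[0,0,0],[0,0,0],[0,0,0],[0,0,0],[0,0,0],[0,0,0]],"jaw":[20,20,20,50,85,85,85,85,85,85]}'; python3 - <<'E'
from h import *
n,(x,y)="side",(250,80)
f=manip.grab_frame(n);cv2.imwrite(f"pics/{n}6.png",cv2.resize(f[y:y+140,x:x+180],None,fx=4.2,fy=4.2,interpolation=cv2.INTER_CUBIC))
E
```

```text
time: 6.95
tool_pos: [0.5221, -0.0611, 0.1765]
tool_rot: [-0.668, 0.668, -0.231, 0.231]
contact_force: [0.4, -1.0, -0.3]
gripper_width: 0.998
```

View pics/side6.png

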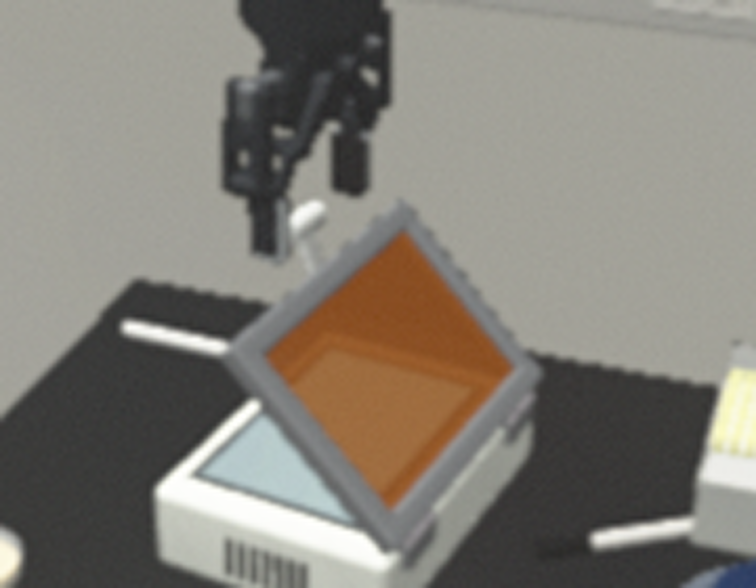

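The cover is free and stayed in place, with the gripper open around the bar at (308,215). Retreating straight up and then aside.

```bash
python3 -m jog '{"offset":[[0,0,0.2],[0,0,0.4],[0,0,0.6],[0,0,0.6],[0,0,0.6],[0,0,0.6],[-0.4,-0.6,0],[-0.4,-0.6,0],[-0.4,-0.6,0],[-0.2,-0.6,0],[0,-0.6,0],[0,-0.6,0]],"angular":[[0,0,0],[0,0,0],[0,0,0],[0,0,0],[0,0,0],[0,0,0],[0,0,0],[0,0,0],[0,0,0],[0,0,0],[0,0,0],[0,0,0]],"jaw":[85,85,85,85,85,85,85,85,85,85,85,85]}'; python3 -m jog '{"offset":[[0,-0.6,0],[0,-0.6,0],[0,-0.6,0],[0,-0.6,0],[0,0,0]],"angular":[[0,0,0],[0,0,0],[0,0,0],[0,0,0],[0,0,0]],"jaw":[85,85,85,85,85]}'; python3 - <<'E'
from h import *
for n,(x,y) in(("side",(250,80)),("top",(170,120))):
    f=manip.grab_frame(n);cv2.imwrite(f"pics/{n}7f.png",f);cv2.imwrite(f"pics/{n}7.png",cv2.resize(f[y:y+140,x:x+180],None,fx=4.2,fy=4.2,interpolation=cv2.INTER_CUBIC))
E
```

```text
time: 8.2
tool_pos: [0.4517, -0.2422, 0.3277]
tool_rot: [-0.668, 0.668, -0.231, 0.232]
contact_force: [0.2, 0.0, -0.6]
gripper_width: 0.996
time: 8.7
tool_pos: [0.4515, -0.3638, 0.3266]
tool_rot: [-0.668, 0.668, -0.232, 0.232]
contact_force: [0.8, 0.4, 0.4]
gripper_width: 0.994
```

View pics/side7.png

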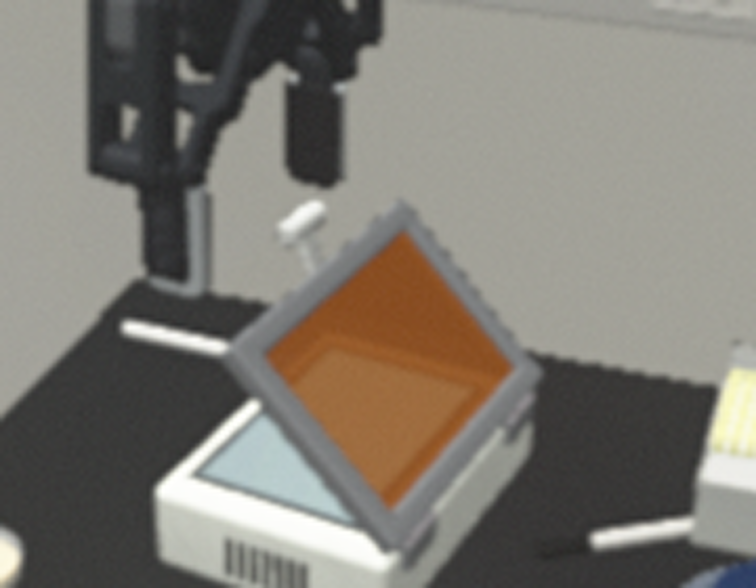

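View pics/top7.png

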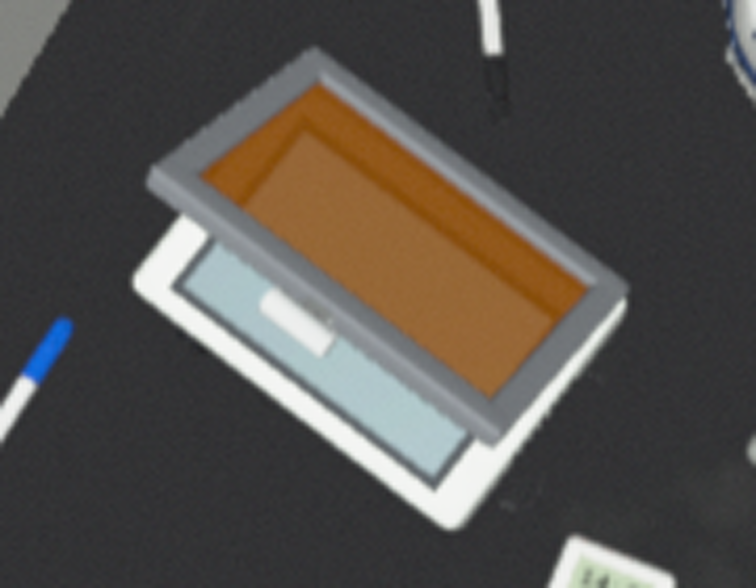

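View pics/side7f.png

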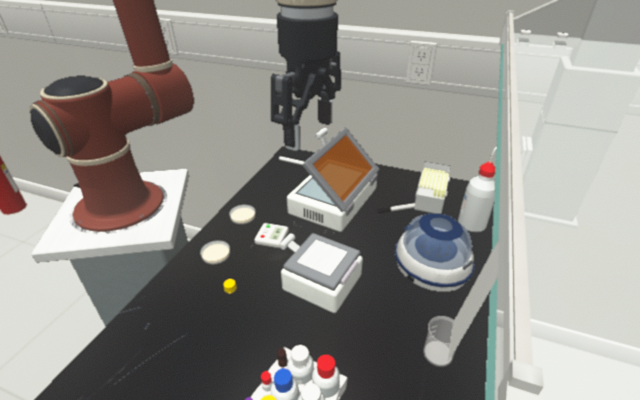

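The cover stands free, the heater lid is shut, and nothing else has moved. The bar is at side crop (303,222) and top crop (298,322). I'll measure the angle from several features.

```bash
python3 - <<'E'
from h import *
from scipy.optimize import least_squares
k=4.2
s=lambda p:(250+p[0]/k,80+p[1]/k)
t=lambda p:(170+p[0]/k,120+p[1]/k)
u=np.array([.618,.786,0]);fx=np.array([-.786,.618,0]);P={}
F=[("bar",(303,221),(298,322)),("wFL",(404,233),(203,177)),("wFR",(264,356),(489,399)),("wRL",(513,369),(318,84)),("wRR",(388,506),(588,290)),("FL",(402,203),(155,172))]
for n,a,b in F:
    X,e1,e2=tri(s(a),t(b));P[n]=X;print(n,X.round(4),round(e1,2),round(e2,2))
for a,b in(("wFL","wRL"),("wFR","wRR")):
    d=P[a]-P[b];print("edge",np.degrees(np.arctan2(d[2],d@fx)),np.linalg.norm(d))
H=np.array([.605,-.125,.06]);g=P["bar"]-H
print("bar",np.degrees(np.arctan2(g[2],g@fx))-6.9,np.hypot(g[2],g@fx))
g0=np.array([.474,-.023,.1055])
c=np.linalg.norm(P["bar"]-g0);print("chord swing",np.degrees(2*np.arcsin(c/2/.1662)))
d=P["bar"]-g0;print("chord dir",np.degrees(np.arctan2(d[2],-d@fx)))
E
```

```text
bar [ 0.5173 -0.0565  0.1892] 0.77 0.63
wFL [ 0.588  -0.0069  0.1519] 0.1 0.09
wFR [ 0.4838 -0.1392  0.1541] 0.62 0.46
wRL [ 0.6482 -0.0503  0.0771] 0.57 0.45
wRR [ 0.5422 -0.1855  0.0831] 1.0 0.69
FL [0.5895 0.0132 0.1618] 0.52 0.44
edge 45.24349512632068 0.10540641728739136
edge 43.66348693880125 0.1029534540023062
bar 42.35080296190754 0.1704906977020778
chord swing 35.00477756725541
chord dir 56.81476966879285
```

All estimates lie at 42–45°, centred on about 44°, and the cover holds without contact. Handing in.

```bash
python3 -c "
from plant import manip
print(manip.job_done())"
```

```text
the job is handed in; nothing more can be done
None
```

I raised the transilluminator's cover by its front handle to about 44°, let go and backed the arm away. It stayed there. The job was handed in at about 9 s of robot time, and the highest force read at the end of any move was about 10 N.

**Angle:** the last pictures, with the gripper clear, gave slightly different values:

| Check | Angle |
|---|---|
| Window's left edge | 45.2° |
| Window's right edge | 43.7° |
| Distance and direction the handle moved | about 43.8° |
| Handle position relative to the hinge | 42.4° |

I trust the handle-to-hinge value least: it gave a handle radius of 170 mm, against about 166 mm from the description.

**Final nudge:** I pushed the cover up about 1° more just before letting go. The side view showed almost no change, so it may not have moved the cover.

**Rest of the bench:** the heater lid looked shut and nothing else appeared to have moved in the last side view. Contact force read about zero after release.

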